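# Make up two cell-culture kits

### The job

Make up the two work kits from the stock on the bench: into the blue tray go the flask with the orange cap, lying flat in the long compartment, and the amber bottle, standing in either square compartment; into the yellow tray go the flask with the green cap, flat in the long compartment, and the white bottle and the red case, one in each square compartment. Keep the flasks, the bottles and the case level at all times, leave the black-capped flask, the violet bottle and the petri dish where they are, and let go of everything.

Things in the scene. Friction and masses are not known exactly. Their poses are not given: they have to be found in the camera images.
- blue_tray: Blue tray, floor paler. Fixed to the bench, 152 (x) x 144 (y) mm, yaw within 0.35 rad. Origin: centre of the underside, z up. Floor 4 mm thick; walls and ribs, 4 mm thick, reach 10 mm above the bench. On its -y half one long compartment, 144 x 66 mm inside, centre (0, -35) mm; on its +y half two square ones, 70 x 66 mm inside, centres (-37, 35) and (37, 35) mm.
- yellow_tray: Yellow tray, floor paler. Fixed to the bench, 152 (x) x 144 (y) mm, yaw within 0.35 rad. Origin: centre of the underside, z up. Floor 4 mm thick; walls and ribs, 4 mm thick, reach 10 mm above the bench. On its -y half one long compartment, 144 x 66 mm inside, centre (0, -35) mm; on its +y half two square ones, 70 x 66 mm inside, centres (-37, 35) and (37, 35) mm.
- orange_flask: Flask with orange cap. Clear, pink-based culture flask lying flat, 92 long x 46 wide x 28 mm thick, 0.07 kg. Origin: centre of the underside of the whole; x lengthwise to the cap, z up. The box body spans x -46 to +20 mm: grip across its 46 mm width at x -13 mm. Neck and cap (25 mm across) reach to x +46 mm. Starts along world x within 0.4 rad, cap away from the robot.
- green_flask: Flask with green cap. Clear, pink-based culture flask lying flat, 92 long x 46 wide x 28 mm thick, 0.07 kg. Origin: centre of the underside of the whole; x lengthwise to the cap, z up. The box body spans x -46 to +20 mm: grip across its 46 mm width at x -13 mm. Neck and cap (25 mm across) reach to x +46 mm. Starts along world x within 0.4 rad, cap away from the robot.
- amber_bottle: Amber (brown) bottle with black cap. Closed round bottle standing upright, body 40 mm in diameter and 40 mm high, then a shoulder and a 29 mm cap; 60 mm high in all, 0.09 kg. Origin: centre of the underside, z up.
- white_bottle: White bottle with white cap. Closed round bottle standing upright, body 40 mm in diameter and 40 mm high, then a shoulder and a 29 mm cap; 60 mm high in all, 0.09 kg. Origin: centre of the underside, z up.
- slide_case: Red plastic case of a counting slide, closed box 54 (x) x 36 (y) x 34 mm high, with a small steel clasp on its -x end, 0.08 kg. Origin: centre of the underside, z up. Lies along world x within about 0.4 rad. Grip it across the 36 mm width.
- black_flask: Flask with black cap, not needed: leave it. In form and pose like the orange-capped one. Clear, pink-based culture flask, 92 x 46 x 28 mm, origin at the centre of its underside, x towards the cap, z up.
- violet_bottle: Violet bottle with violet cap, not needed: to be left where it is. Closed round bottle standing upright, body 40 mm in diameter and 40 mm high, then a shoulder and a 29 mm cap; 60 mm high in all, 0.09 kg. Origin: centre of the underside, z up.
- petri_dish: Closed petri dish, pink all over, 58 mm in diameter, 16 mm high. Origin: centre of the underside. Not needed: to be left where it is.

How it is judged:
By the outcome, as a careful person would: the job done as asked, in the order asked, and still so for the second after the job is handed in, with the robot touching nothing.
It also fails if it takes over 128 s, if anything falls off the work surface, if the arm or the gripper's body presses on something with over 40 N, if the wrist force passes 120 N, or if a joint passes its speed limit or range.

### The arm

A 6-joint arm with a two-finger parallel gripper is mounted at the origin on the work surface. World frame = base frame: x ahead of the robot, y to its left, z up, the work surface at z = 0. Lengths are in m, angles in rad, forces in N, time in s.
With the tool pointing down it reaches from about 0.375 to 0.975 m from the base axis. Payload 3.8 kg.
Tool frame: the origin (TCP) lies on the centre line of the jaws, within the pads' length; the fingertips stand 25 mm ahead of it and the grasp point (between the pads) lies 6 mm ahead of it; z points along the fingers, y is the line along which they close (so a half turn about z gives the same grasp; the last joint's range is limited). The gripper opens to 85 mm and grips with 20 to 120 N. Pads are 22 mm wide; open, the fingers measure 114 mm over their backs; the gripper's body (76 mm by 85 mm) begins 54 mm behind the grasp point. The pads swing forward as they close: fully open they stand 13 mm farther back than shut.
Start: joints at [-1.267, 0.264, 1.604, -0, 1.274, -0.037], TCP at [0.226, -0.636, 0.256] pointing down, gripper open.
Joint ranges: [-2.63, 2.63], [-0.94, 2.18], [0.31, 2.57], [-1.31, 4.45], [0, 2.66], [-2.55, 2.55]. Speed limits (rad/s): [2.57, 2.57, 3.14, 3.14, 3.14, 3.14].

### API

Orientations are given as a unit quaternion [x, y, z, w].
In Python, from cell import sensors, optics, ticket, recognise, place_of gives the robot as it stands. The module is installed in compiled form; this text tells all that it offers.
- The arm moves only by the tool step_arm, never from a script. Its argument "series" is a list of rows, each an object with "offset": the shift along the tool's x, y, z in m, a list of three; "angular": the turn, a rotation vector about the tool's x, y, z in rad, a list of three; "gripper": the opening, from 0 (shut) to 1 (fully open). In form: [{"offset": [x, y, z], "angular": [ax, ay, az], "gripper": gripper}, ...]. A call has 1 to 8 rows; each row shifts and turns the commanded pose from where the row before left it, along the tool's axes as they then stand; what a row does not reach is not made up. A row lasts 1/8 s, in which the tool goes at most 62.5 mm and 10.7 degrees, less where a joint would pass 70% of its speed; a pose out of reach is approached as far as the arm can. A call is refused whole if a number of a shift passes 0.0625 or a number of a turn 0.188, either way. A call with a gripper value outside its range is refused whole. The fingers move at their own pace and stop on an object; the grip force is fixed at half the most. Time passes only in rows, so rows that do not move let the fingers close. It gives the time, the measured TCP pose, the force, the opening and the grip force at its end, in the units of the state.
- sensors.sense(): the state, without advancing time (a new reading comes with each control period).
- optics.get_image(name): name is "scene" or "top" or "wrist"; returns a dict with "pixels" (420x560x3 uint8, blue, green, red), "fx", "fy", "cx", "cy" (pixels), "k1" (the pictures are not rectified: a ray, as slopes to the right and down, at radius r is drawn at 1 + k1 r^2 times it, then the intrinsics apply), "eye" and "rotation" of the camera in the world; the wrist camera has in their place "tool_from_camera" (4x4, takes a point from camera to tool coordinates, whose origin is the TCP and whose axes are the flange's). Camera axes: x right, y down, z forward; pixel columns grow to the right and rows downward; lengths in m; the calibration is good to about 2 mm. A picture is of the moment at which its call begins: read the wrist's pose just before it. There is no depth.
- ticket.close_job(): hands the job in; it is judged then, once.
Trained networks look in the newest picture that a camera, given by its name, has taken for a name from the list of things; names that differ only in an ending like _2 or _b are one class to them, and where a whole thing is asked for, a point or a joint stands for the part that bears it (a point fixed in the world has none). Each returns a list of dicts, best first, with "confidence" (0 to 1); they miss things now and then, are a little off and sometimes report something else, mostly with a low value. They report only what shows in the picture. A call takes as long as a camera call.
- recognise(target, camera): "position" ([x, y, z] in m, in world coordinates, good to about 4 mm: the middle of the surface that is visible of it).
- place_of(target, camera): "position" ([x, y, z] in m, in world coordinates, good to about 4 mm: a listed point, or the origin of a listed thing).
The state is a dict: "time_s": time; "qpos": joint angles; "joint_velocities": joint speeds; "tau": joint torques, N m; "eef_pos": TCP position; "eef_rot": TCP orientation; "wrist_force": force on the tool from outside, world axes, zero at the start; "torque": the same for the moment, N m; "width": finger opening in m; "grip_force": force on a finger pad.
Only numpy, scipy, OpenCV 4.12 (cv2) and the standard library are available. Lean on these libraries where they do the work, as an engineer would, in place of code of your own. Each camera call takes 0.05 s, during which the arm holds its last target. There are 200 camera calls.

## Working session

There is one attempt and no reset: what is moved stays moved. The work goes in short steps, Python scripts to look and compute and a tool call to move; the robot and the scene stay as the last step left them, time stands still between calls to the robot, and variables do not carry over. Pictures are saved under pics/ and viewed, at most 14 in all, crops included, and the job is handed in when it is done.

Besides the shell and the picture viewer there is one more tool, called after ">>>" by a JSON object that holds its "name" and its "arguments", one argument or row to a line. step_arm: Moves the arm, as the interface text tells. Its arguments: {"type":"object","properties":{"series":{"type":"array","items":{"type":"object","properties":{"offset":{"type":"array","items":{"type":"number"}},"angular":{"type":"array","items":{"type":"number"}},"gripper":{"type":"number"}}}}},"required":["series"]}

```bash
mkdir -p pics
python3 - <<'E'
from cell import sensors, optics, ticket, recognise, place_of
import cv2,numpy as np
s=sensors.sense(); print(s)
for c in ("top","scene"):
    im=optics.get_image(c); cv2.imwrite(f"pics/{c}0.png",im["pixels"])
    print({k:(np.round(v,4).tolist() if k!="pixels" else 0) for k,v in im.items()})
for t in "blue_tray yellow_tray orange_flask green_flask amber_bottle white_bottle slide_case black_flask violet_bottle petri_dish".split():
    print(t,[(np.round(d["position"],3).tolist(),round(d["confidence"],2)) for d in place_of(t,"top")[:3]])
E
```

```text
{'time_s': 0.0, 'qpos': array([-1.26688216e+00,  2.64790674e-01,  1.60539286e+00, -4.40637215e-06,
        1.27371939e+00, -3.69505667e-02]), 'joint_velocities': array([ 0.00091019, -0.00114924, -0.00131636, -0.00120824,  0.00185675,
       -0.00168388]), 'tau': array([-7.10988224e-04, -5.15114594e+01, -3.67310643e+01, -7.19151126e-05,
        1.32487767e-02, -1.24651146e-05]), 'eef_pos': array([ 0.225412  , -0.63551766,  0.25492651]), 'eef_rot': array([ 9.85510759e-01,  1.69608993e-01, -1.55819492e-04, -1.14458120e-03]), 'wrist_force': array([-0.14686137, -0.14191806, -0.06743419]), 'torque': array([0.04838248, 0.01454015, 0.00797089]), 'grip_force': 0.0, 'width': 0.08557801406974974}
{'pixels': 0, 'fx': 545.1015, 'fy': 545.1015, 'cx': 287.5747, 'cy': 214.7049, 'k1': -0.1866, 'eye': [0.4856, 0.0172, 1.3246], 'rotation': [-0.698, 0.7157, -0.0191, 0.0135]}
{'pixels': 0, 'fx': 459.1218, 'fy': 459.1218, 'cx': 281.3687, 'cy': 211.083, 'k1': -0.0903, 'eye': [1.1645, -0.2617, 0.8648], 'rotation': [0.801, 0.4981, -0.1798, -0.2793]}
blue_tray [([0.539, 0.298, -0.0], 0.69), ([0.447, -0.097, -0.0], 0.69)]
yellow_tray [([0.507, -0.278, -0.001], 0.62), ([0.66, 0.0, 0.002], 0.41)]
orange_flask [([0.661, -0.002, 0.0], 0.59), ([0.559, -0.095, -0.0], 0.55)]
green_flask [([0.45, -0.097, -0.002], 0.83)]
amber_bottle [([0.664, 0.002, -0.002], 0.53), ([0.564, 0.113, 0.001], 0.29)]
white_bottle [([0.677, 0.114, -0.001], 0.74)]
slide_case [([0.452, 0.109, 0.006], 0.68), ([0.538, 0.3, 0.002], 0.21)]
black_flask [([0.563, 0.11, -0.0], 0.73)]
violet_bottle [([0.454, 0.002, 0.002], 0.48)]
petri_dish [([0.45, -0.097, -0.0], 0.67), ([0.664, -0.11, 0.006], 0.62)]
```

Run:
```python
import cv2
a=cv2.imread("pics/top0.png"); cv2.imwrite("pics/top0b.png",cv2.resize(a[60:400,:],(800,486),interpolation=cv2.INTER_CUBIC))
```

```text
(no output)
```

View pics/top0.png

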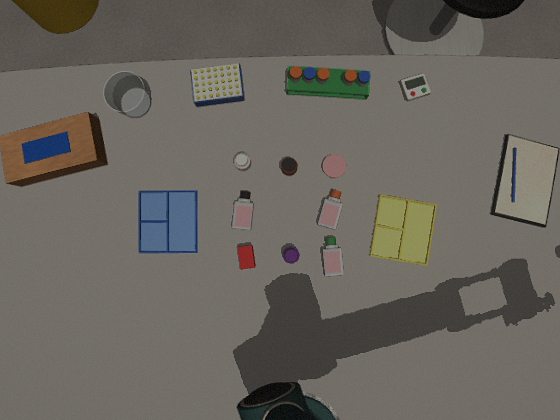

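View pics/scene0.png

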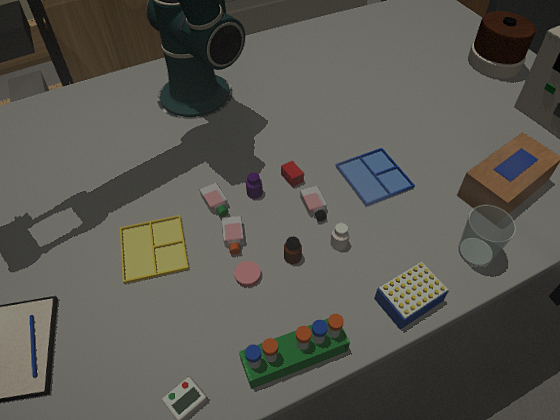

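The top view shows the blue tray at (168,222) and the yellow one at (403,230). In column/row pixels, the orange flask is at (330,208), green (332,258), black (243,210), amber (289,166), white (241,160), violet (291,254), the red case (246,257) and the petri dish (334,166). Next I measure them by segmentation.

```bash
cat > h.py <<'E'
import cv2,numpy as np
from cell import sensors, optics, place_of
from scipy.spatial.transform import Rotation as R
def plane(px,im,z,eye=None,rot=None):
    K=np.array([[im["fx"],0,im["cx"]],[0,im["fy"],im["cy"]],[0,0,1]])
    u=cv2.undistortPoints(np.float64(px).reshape(-1,1,2),K,np.array([im["k1"],0,0,0]))[:,0]
    eye=im["eye"] if eye is None else eye
    rot=R.from_quat(im["rotation"]).as_matrix() if rot is None else rot
    d=np.c_[u,np.ones(len(u))]@np.asarray(rot).T
    return (eye+d*((z-eye[2])/d[:,2])[:,None])[:,:2]
def mask(pix,h0,h1,smin=60,vmin=30,vmax=255,roi=None):
    hsv=cv2.cvtColor(pix,cv2.COLOR_BGR2HSV); h,s,v=cv2.split(hsv)
    hh=(h>=h0)&(h<=h1) if h0<=h1 else (h>=h0)|(h<=h1)
    m=(hh&(s>=smin)&(v>=vmin)&(v<=vmax)).astype(np.uint8)
    if roi: r=np.zeros_like(m); x0,x1,y0,y1=roi; r[y0:y1,x0:x1]=1; m&=r
    n,l,st,_=cv2.connectedComponentsWithStats(m)
    return (l==1+np.argmax(st[1:,4])) if n>1 else m>0
def pts(m): y,x=np.nonzero(m); return np.c_[x,y].astype(float)
def state():
    s=sensors.sense(); M=R.from_quat(s["eef_rot"]).as_matrix()
    return s,M
def go(x,y,z,phi):
    """remaining shift along tool axes and turn about z"""
    s,M=state(); p=s["eef_pos"]; f=np.arctan2(M[1,0],M[0,0])
    t=M.T@(np.array([x,y,z])-p)
    print("t",round(s["time_s"],2),"p",p.round(4),"phi",f.round(3),"tilt",M[:,2].round(4),"shift(tool)",t.round(4),"turn z",round(f-phi,3),"w",round(s["width"],4),"F",round(s["grip_force"],1))
E
python3 - <<'E'
from h import *
im=optics.get_image("top"); P=im["pixels"]
def rect(name,m,z):
    w=plane(pts(m),im,z); c,sz,a=cv2.minAreaRect((w*1000).astype(np.float32))
    print(name,m.sum(),"rect",np.round(c,1),np.round(sz,1),round(a,1),"mean",(w.mean(0)*1000).round(1))
rect("blue",mask(P,100,125,60,30,roi=(130,210,180,260)),.008)
rect("yellow",mask(P,20,40,60,30,roi=(360,445,185,275)),.008)
rect("red",mask(P,172,8,120,30,roi=(230,262,235,275)),.034)
rect("amber",mask(P,0,180,0,0,vmax=75,roi=(272,305,150,182)),.05)
rect("white",mask(P,0,180,0,150,roi=(225,258,145,175)),.05)
for n,roi,hs in(("orange",(315,345,182,232),(3,18)),("green",(318,348,232,280),(45,90))):
    x0,x1,y0,y1=roi
    rect(n+" body",mask(P,165,8,25,110,roi=roi),.014); rect(n+" cap",mask(P,*hs,90,30,roi=roi),.018)
print(P[205:225:4,320:342:4].tolist()[2], P[235:245:3,331].tolist())
E
```

```text
blue 3675 rect [538.1 300.8] [144.3 151.2] 89.0 mean [537.5 299.9]
yellow 3725 rect [ 502.4 -274.9] [147.1 154.5] 78.8 mean [ 502.4 -274.6]
red 347 rect [448.  107.6] [53.2 36.2] 6.8 mean [448.1 107.7]
amber 269 rect [659.    3.7] [40.  42.7] 88.6 mean [659.3   2.9]
white 1 rect [668.7 106. ] [0. 0.] 0.0 mean [668.7 106. ]
orange body 308 rect [544.6 -94.1] [36.2 49.8] 72.6 mean [544.6 -93.8]
orange cap 76 rect [ 594.1 -109.7] [24.6 18.2] 74.6 mean [ 593.8 -109.7]
green body 320 rect [430.2 -98.1] [50.5 36.5] 3.7 mean [430.4 -98. ]
green cap 67 rect [481.1 -95.2] [21.7 16.8] 88.5 mean [480.5 -94.9]
[[64, 67, 71], [109, 110, 141], [108, 110, 140], [108, 109, 139], [106, 107, 140], [92, 97, 103]] [[71, 73, 79], [49, 89, 43], [50, 93, 47], [45, 77, 40]]
```

>>> {"name": "step_arm", "arguments": {
  "series": [
    {"offset":[0.02,-0.017,0.005],"angular":[0,0,0],"gripper":1},
    {"offset":[0.04,-0.034,0.01],"angular":[0,0,0],"gripper":1},
    {"offset":[0.042,-0.035,0.01],"angular":[0,0,0],"gripper":1},
    {"offset":[0.042,-0.035,0.01],"angular":[0,0,0],"gripper":1},
    {"offset":[0.042,-0.035,0.01],"angular":[0,0,0],"gripper":1},
    {"offset":[0.042,-0.035,0.01],"angular":[0,0,0],"gripper":1},
    {"offset":[0.042,-0.035,0.01],"angular":[0,0,0],"gripper":1},
    {"offset":[0.042,-0.035,0.01],"angular":[0,0,0],"gripper":1}
  ]
}}

```text
time_s: 1.65
eef_pos: [0.4333, -0.2844, 0.1814]
eef_rot: [0.986, 0.169, 0.0, 0.0]
wrist_force: [0.2, 0.2, -0.1]
width: 0.0854
grip_force: 0.0
```

>>> {"name": "step_arm", "arguments": {
  "series": [
    {"offset":[0.042,-0.035,0.01],"angular":[0,0,0],"gripper":1},
    {"offset":[0.042,-0.035,0.01],"angular":[0,0,0],"gripper":1},
    {"offset":[0.042,-0.035,0.01],"angular":[0,0,0],"gripper":1},
    {"offset":[0.04,-0.035,0.01],"angular":[0,0,0.129],"gripper":1},
    {"offset":[0,0,0],"angular":[0,0,0.129],"gripper":1},
    {"offset":[0,0,0],"angular":[0,0,0.129],"gripper":1},
    {"offset":[0,0,0],"angular":[0,0,0.13],"gripper":1},
    {"offset":[0,0,0],"angular":[0,0,0.13],"gripper":1}
  ]
}}

```text
time_s: 2.65
eef_pos: [0.5423, -0.0983, 0.1415]
eef_rot: [0.988, -0.154, 0.0, 0.0]
wrist_force: [-0.3, 0.2, 0.3]
width: 0.0852
grip_force: 0.0
```

Run:
```python
from h import *
go(.545,-.094,.033,-.306)
im=optics.get_image("wrist"); cv2.imwrite("pics/w1.png",im["pixels"]); print(im["tool_from_camera"],im["k1"],im["fx"])
```

```text
t 2.65 p [ 0.5423 -0.0983  0.1415] phi -0.31 tilt [ 3.e-04 -1.e-04 -1.e+00] shift(tool) [ 0.0013 -0.005   0.1085] turn z -0.004 w 0.0852 F 0.0
[[-5.75214139e-04 -9.51190478e-01 -3.08603863e-01  7.84930488e-02]
 [ 9.99999770e-01 -4.36185263e-04 -5.19496861e-04  4.66375685e-04]
 [ 3.59532010e-04 -3.08604091e-01  9.51190510e-01 -1.16708429e-01]
 [ 0.00000000e+00  0.00000000e+00  0.00000000e+00  1.00000000e+00]] 0.024889099411051125 319.50336672908344
```

View pics/w1.png

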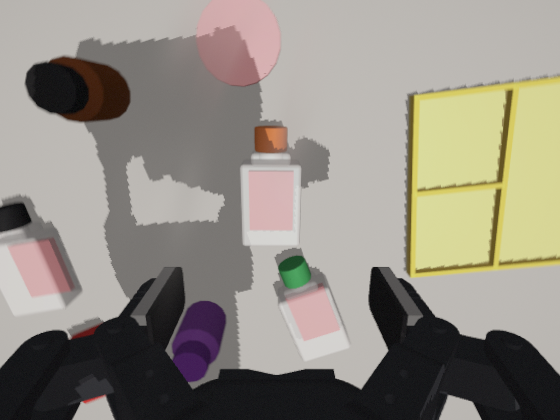

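The orange flask is straight in the wrist view at (271,190), a few mm left of the jaw centre line, which agrees with the top measurement. Descending.

>>> {"name": "step_arm", "arguments": {
  "series": [
    {"offset":[0.001,-0.005,0.02],"angular":[0,0,0],"gripper":1},
    {"offset":[0,0,0.03],"angular":[0,0,0],"gripper":1},
    {"offset":[0,0,0.03],"angular":[0,0,0],"gripper":1},
    {"offset":[0,0,0.02],"angular":[0,0,0],"gripper":1},
    {"offset":[0,0,0.008],"angular":[0,0,0],"gripper":1},
    {"offset":[0,0,0],"angular":[0,0,0],"gripper":1},
    {"offset":[0,0,0],"angular":[0,0,0],"gripper":0.6},
    {"offset":[0,0,0],"angular":[0,0,0],"gripper":0.3}
  ]
}}

```text
time_s: 3.7
eef_pos: [0.5455, -0.0942, 0.0344]
eef_rot: [0.988, -0.152, 0.001, 0.0]
wrist_force: [1.0, -0.2, -0.2]
width: 0.0519
grip_force: 0.0
```

>>> {"name": "step_arm", "arguments": {
  "series": [
    {"offset":[0,0,0],"angular":[0,0,0],"gripper":0.2},
    {"offset":[0,0,0],"angular":[0,0,0],"gripper":0.2},
    {"offset":[0,0,0],"angular":[0,0,0],"gripper":0.2},
    {"offset":[0,0,0],"angular":[0,0,0],"gripper":0.2}
  ]
}}

```text
time_s: 4.2
eef_pos: [0.5457, -0.0943, 0.0346]
eef_rot: [0.988, -0.152, 0.001, 0.0]
wrist_force: [-0.2, -0.3, 6.2]
width: 0.0444
grip_force: 63.7
```

Run:
```python
from h import *
go(.5244,.2635,.12,-.017)
im=optics.get_image("wrist"); cv2.imwrite("pics/w2.png",im["pixels"])
```

```text
t 4.2 p [ 0.5457 -0.0943  0.0346] phi -0.306 tilt [ 2.4e-03 -5.0e-04 -1.0e+00] shift(tool) [-0.128  -0.3347 -0.0856] turn z -0.289 w 0.0444 F 63.7
```

View pics/w2.png

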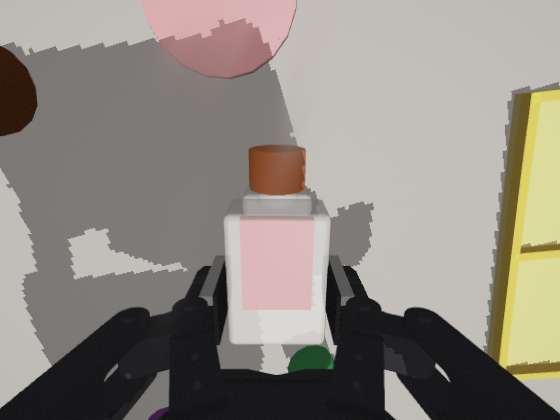

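The orange flask (279,260) sits centred between the pads with 64 N on it. Lift, then carry.

>>> {"name": "step_arm", "arguments": {
  "series": [
    {"offset":[0,0,-0.01],"angular":[0,0,0],"gripper":0.2},
    {"offset":[0,0,-0.025],"angular":[0,0,0],"gripper":0.2},
    {"offset":[0,0,-0.03],"angular":[0,0,0],"gripper":0.2},
    {"offset":[0,0,-0.02],"angular":[0,0,0],"gripper":0.2},
    {"offset":[-0.005,-0.015,0],"angular":[0,0,0],"gripper":0.2},
    {"offset":[-0.012,-0.032,0],"angular":[0,0,0],"gripper":0.2},
    {"offset":[-0.015,-0.04,0],"angular":[0,0,0],"gripper":0.2},
    {"offset":[-0.015,-0.04,0],"angular":[0,0,0],"gripper":0.2}
  ]
}}

```text
time_s: 5.25
eef_pos: [0.5364, 0.0432, 0.1167]
eef_rot: [0.988, -0.153, -0.001, 0.0]
wrist_force: [-0.4, -0.2, -0.7]
width: 0.0443
grip_force: 63.0
```

>>> {"name": "step_arm", "arguments": {
  "series": [
    {"offset":[-0.016,-0.041,0],"angular":[0,0,0],"gripper":0.2},
    {"offset":[-0.016,-0.041,0],"angular":[0,0,0],"gripper":0.2},
    {"offset":[-0.016,-0.04,0],"angular":[0,0,0],"gripper":0.2},
    {"offset":[-0.015,-0.04,0],"angular":[0,0,0],"gripper":0.2},
    {"offset":[-0.012,-0.03,0],"angular":[0,0,-0.05],"gripper":0.2},
    {"offset":[-0.006,-0.015,0],"angular":[0,0,-0.1],"gripper":0.2},
    {"offset":[0,0,0],"angular":[0,0,-0.1],"gripper":0.2},
    {"offset":[0,0,0],"angular":[0,0,-0.039],"gripper":0.2}
  ]
}}

```text
time_s: 6.25
eef_pos: [0.5203, 0.2637, 0.1164]
eef_rot: [1.0, -0.007, -0.002, 0.001]
wrist_force: [0.3, -0.9, 0.0]
width: 0.0447
grip_force: 63.0
```

Run:
```python
from h import *
go(.5244,.2635,.039,-.017)
```

```text
t 6.25 p [0.5203 0.2637 0.1164] phi -0.014 tilt [-0.0032 -0.0011 -1.    ] shift(tool) [0.0043 0.0001 0.0774] turn z 0.003 w 0.0447 F 63.0
```

>>> {"name": "step_arm", "arguments": {
  "series": [
    {"offset":[0.004,0,0.02],"angular":[0,0,0],"gripper":0.2},
    {"offset":[0,0,0.025],"angular":[0,0,0],"gripper":0.2},
    {"offset":[0,0,0.015],"angular":[0,0,0],"gripper":0.2},
    {"offset":[0,0,0.008],"angular":[0,0,0],"gripper":0.2},
    {"offset":[0,0,0.005],"angular":[0,0,0],"gripper":0.2},
    {"offset":[0,0,0.003],"angular":[0,0,0],"gripper":0.2},
    {"offset":[0,0,0],"angular":[0,0,0],"gripper":0.2},
    {"offset":[0,0,0],"angular":[0,0,0],"gripper":0.2}
  ]
}}

```text
time_s: 7.25
eef_pos: [0.5269, 0.2631, 0.043]
eef_rot: [1.0, -0.009, 0.001, -0.0]
wrist_force: [0.4, -0.2, -0.4]
width: 0.0441
grip_force: 63.0
```

Run:
```python
from h import *
go(.5244,.2635,.0390,-.017)
im=optics.get_image("wrist"); cv2.imwrite("pics/w3.png",im["pixels"])
```

```text
t 7.25 p [0.5269 0.2631 0.043 ] phi -0.017 tilt [ 1.1e-03  5.0e-04 -1.0e+00] shift(tool) [-0.0025 -0.0004  0.004 ] turn z -0.0 w 0.0441 F 63.0
```

View pics/w3.png

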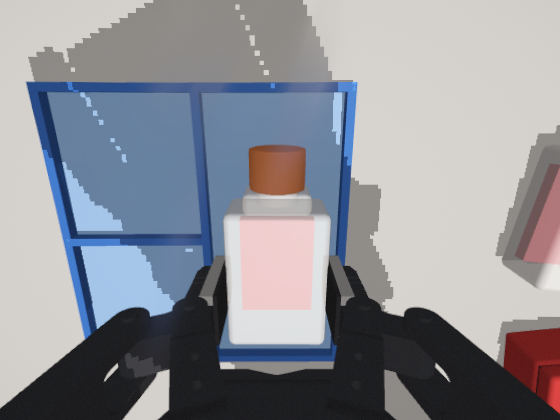

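The flask (278,260) is inside the long compartment, walls visible on all sides. I lower the last few mm and release.

>>> {"name": "step_arm", "arguments": {
  "series": [
    {"offset":[0,0,0.002],"angular":[0,0,0],"gripper":0.2},
    {"offset":[0,0,0.002],"angular":[0,0,0],"gripper":0.2},
    {"offset":[0,0,0],"angular":[0,0,0],"gripper":0.2}
  ]
}}

```text
time_s: 7.68
eef_pos: [0.5265, 0.263, 0.0386]
eef_rot: [1.0, -0.009, 0.0, -0.0]
wrist_force: [-1.5, -0.7, 2.9]
width: 0.0442
grip_force: 63.4
```

>>> {"name": "step_arm", "arguments": {
  "series": [
    {"offset":[0,0,0],"angular":[0,0,0],"gripper":0.6},
    {"offset":[0,0,0],"angular":[0,0,0],"gripper":0.7},
    {"offset":[0,0,0],"angular":[0,0,0],"gripper":0.7},
    {"offset":[0,0,0],"angular":[0,0,0],"gripper":0.7},
    {"offset":[0,0,-0.02],"angular":[0,0,0],"gripper":0.7},
    {"offset":[0,0,-0.04],"angular":[0,0,0],"gripper":1},
    {"offset":[0,0,-0.04],"angular":[0,0,0],"gripper":1},
    {"offset":[0,0,-0.02],"angular":[0,0,0],"gripper":1}
  ]
}}

```text
time_s: 8.68
eef_pos: [0.5281, 0.2637, 0.1625]
eef_rot: [1.0, -0.009, 0.003, -0.001]
wrist_force: [0.6, -0.1, -0.1]
width: 0.0857
grip_force: 0.0
```

Run:
```python
from h import *
im=optics.get_image("top"); P=im["pixels"]
roi=(225,258,142,176); x0,x1,y0,y1=roi
print(P[152:170:3,232:252:3].max(2))
g=cv2.cvtColor(P,cv2.COLOR_BGR2GRAY)
for n in("white_bottle","amber_bottle","orange_flask"):
  print(n,[(np.round(d["position"],3).tolist(),round(d["confidence"],2)) for d in place_of(n,"top")[:2]])
print("cap white",plane([[241.5,160]],im,.055),"amber",plane([[289,165.5]],im,.05))
go(.66,.003,.13,0)
cv2.imwrite("pics/top1.png",cv2.resize(P[140:290,130:350],(800,545),interpolation=cv2.INTER_CUBIC))
```

```text
[[128 130 102  97  96 128 129]
 [124  91 154 158 149 133 128]
 [126 123 158 154 156 135 126]
 [127 145 158 154 157 112  81]
 [124 143 132 159 112 152  69]
 [125 117 152 159 156  91 118]]
white_bottle [([0.681, 0.112, -0.0], 0.58)]
amber_bottle [([0.663, -0.004, 0.003], 0.79), ([0.448, -0.002, 0.001], 0.6)]
orange_flask [([0.666, -0.107, 0.005], 0.67), ([0.542, 0.263, 0.004], 0.59)]
cap white [[0.67523271 0.11143321]] amber [[6.60026301e-01 1.76090308e-04]]
t 8.88 p [0.526  0.2627 0.158 ] phi -0.017 tilt [-3.e-04 -1.e-04 -1.e+00] shift(tool) [0.1384 0.2574 0.028 ] turn z -0.017 w 0.0853 F 0.0
```

View pics/top1.png

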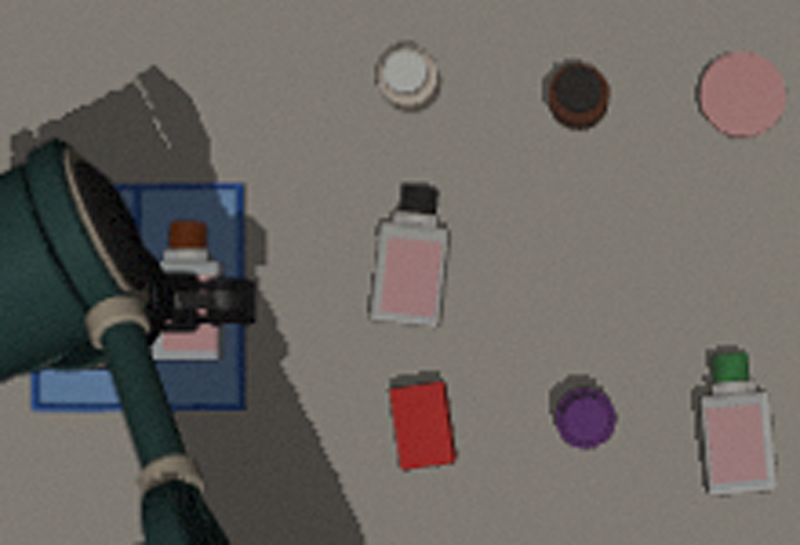

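The orange flask rests in the blue tray; amber (577,90 in the crop) is next, at about (0.661, 0.000).

>>> {"name": "step_arm", "arguments": {
  "series": [
    {"offset":[0.012,0.022,0],"angular":[0,0,0],"gripper":1},
    {"offset":[0.021,0.039,0],"angular":[0,0,0],"gripper":1},
    {"offset":[0.023,0.044,0.005],"angular":[0,0,0],"gripper":1},
    {"offset":[0.023,0.044,0.005],"angular":[0,0,0],"gripper":1},
    {"offset":[0.023,0.044,0.005],"angular":[0,0,0],"gripper":1},
    {"offset":[0.023,0.044,0.005],"angular":[0,0,0],"gripper":1},
    {"offset":[0.014,0.023,0],"angular":[0,0,0],"gripper":1},
    {"offset":[0,0,0],"angular":[0,0,0],"gripper":1}
  ]
}}

```text
time_s: 9.88
eef_pos: [0.6607, -0.0009, 0.1365]
eef_rot: [1.0, -0.01, -0.001, -0.0]
wrist_force: [-1.0, 0.2, -0.3]
width: 0.0853
grip_force: 0.0
```

Run:
```python
from h import *
go(.661,.000,.036,-.017)
s,M=state()
im=optics.get_image("wrist"); cv2.imwrite("pics/w4.png",im["pixels"])
print([(np.round(d["position"],3).tolist(),round(d["confidence"],2)) for d in place_of("amber_bottle","wrist")[:2]],[(np.round(d["position"],3).tolist(),round(d["confidence"],2)) for d in place_of("white_bottle","wrist")[:2]])
```

```text
t 9.88 p [ 0.6607 -0.0009  0.1365] phi -0.02 tilt [-2.6e-03  3.0e-04 -1.0e+00] shift(tool) [ 0.0006 -0.0009  0.1005] turn z -0.003 w 0.0853 F 0.0
[([0.662, 0.001, -0.001], 0.6)] [([0.68, 0.11, 0.002], 0.68)]
```

View pics/w4.png

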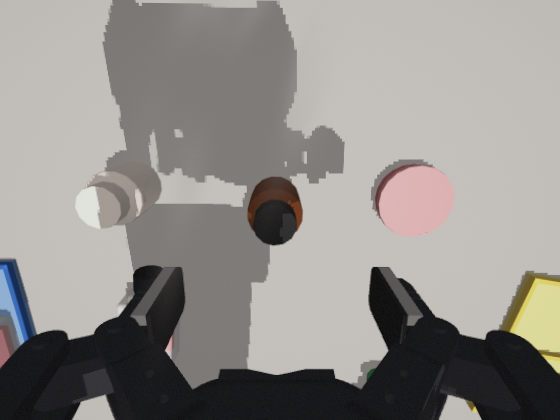

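Amber (275,212) lies between the jaws as expected.

>>> {"name": "step_arm", "arguments": {
  "series": [
    {"offset":[0.001,-0.001,0.02],"angular":[0,0,0],"gripper":1},
    {"offset":[0,0,0.03],"angular":[0,0,0],"gripper":1},
    {"offset":[0,0,0.03],"angular":[0,0,0],"gripper":1},
    {"offset":[0,0,0.015],"angular":[0,0,0],"gripper":1},
    {"offset":[0,0,0.005],"angular":[0,0,0],"gripper":1},
    {"offset":[0,0,0],"angular":[0,0,0],"gripper":0.8},
    {"offset":[0,0,0],"angular":[0,0,0],"gripper":0.6},
    {"offset":[0,0,0],"angular":[0,0,0],"gripper":0.4}
  ]
}}

```text
time_s: 11.02
eef_pos: [0.6633, 0.0014, 0.0402]
eef_rot: [1.0, -0.009, 0.002, 0.0]
wrist_force: [1.2, -0.3, 0.1]
width: 0.0381
grip_force: 60.1
```

>>> {"name": "step_arm", "arguments": {
  "series": [
    {"offset":[0,0,0],"angular":[0,0,0],"gripper":0.2},
    {"offset":[0,0,0],"angular":[0,0,0],"gripper":0.2},
    {"offset":[0,0,0],"angular":[0,0,0],"gripper":0.2},
    {"offset":[0,0,0],"angular":[0,0,0],"gripper":0.2}
  ]
}}

```text
time_s: 11.52
eef_pos: [0.6633, 0.0014, 0.04]
eef_rot: [1.0, -0.009, 0.002, 0.0]
wrist_force: [0.5, 0.4, 6.2]
width: 0.038
grip_force: 60.7
```

Run:
```python
from h import *
go(.5756,.3377,.14,-.017)
```

```text
t 11.53 p [0.6633 0.0014 0.04  ] phi -0.017 tilt [ 3.e-03 -1.e-04 -1.e+00] shift(tool) [-0.0932 -0.3347 -0.1003] turn z -0.0 w 0.038 F 60.7
```

>>> {"name": "step_arm", "arguments": {
  "series": [
    {"offset":[0,0,-0.01],"angular":[0,0,0],"gripper":0.2},
    {"offset":[0,0,-0.025],"angular":[0,0,0],"gripper":0.2},
    {"offset":[0,0,-0.035],"angular":[0,0,0],"gripper":0.2},
    {"offset":[0,0,-0.02],"angular":[0,0,0],"gripper":0.2},
    {"offset":[-0.004,-0.016,-0.01],"angular":[0,0,0],"gripper":0.2},
    {"offset":[-0.009,-0.033,0],"angular":[0,0,0],"gripper":0.2},
    {"offset":[-0.011,-0.04,0],"angular":[0,0,0],"gripper":0.2},
    {"offset":[-0.011,-0.04,0],"angular":[0,0,0],"gripper":0.2}
  ]
}}

```text
time_s: 12.52
eef_pos: [0.6273, 0.1329, 0.137]
eef_rot: [1.0, -0.009, -0.001, -0.0]
wrist_force: [0.4, 0.2, -1.2]
width: 0.0383
grip_force: 60.2
```

>>> {"name": "step_arm", "arguments": {
  "series": [
    {"offset":[-0.011,-0.04,0],"angular":[0,0,0],"gripper":0.2},
    {"offset":[-0.011,-0.04,0],"angular":[0,0,0],"gripper":0.2},
    {"offset":[-0.011,-0.04,0],"angular":[0,0,0],"gripper":0.2},
    {"offset":[-0.011,-0.04,0],"angular":[0,0,0],"gripper":0.2},
    {"offset":[-0.009,-0.03,0],"angular":[0,0,0],"gripper":0.2},
    {"offset":[-0.005,-0.016,0],"angular":[0,0,0],"gripper":0.2},
    {"offset":[0,0,0],"angular":[0,0,0],"gripper":0.2},
    {"offset":[0,0,0],"angular":[0,0,0],"gripper":0.2}
  ]
}}

```text
time_s: 13.52
eef_pos: [0.5746, 0.3372, 0.1379]
eef_rot: [1.0, -0.009, -0.0, 0.0]
wrist_force: [0.4, -0.5, -1.1]
width: 0.0379
grip_force: 60.3
```

Run:
```python
from h import *
go(.5756,.3377,.044,-.017)
```

```text
t 13.53 p [0.5746 0.3372 0.1379] phi -0.018 tilt [-6.e-04 -9.e-04 -1.e+00] shift(tool) [ 0.001  -0.0006  0.0939] turn z -0.001 w 0.0379 F 60.3
```

>>> {"name": "step_arm", "arguments": {
  "series": [
    {"offset":[0.001,-0.001,0.02],"angular":[0,0,0],"gripper":0.2},
    {"offset":[0,0,0.025],"angular":[0,0,0],"gripper":0.2},
    {"offset":[0,0,0.02],"angular":[0,0,0],"gripper":0.2},
    {"offset":[0,0,0.014],"angular":[0,0,0],"gripper":0.2},
    {"offset":[0,0,0.008],"angular":[0,0,0],"gripper":0.2},
    {"offset":[0,0,0.003],"angular":[0,0,0],"gripper":0.2},
    {"offset":[0,0,0],"angular":[0,0,0],"gripper":0.2},
    {"offset":[0,0,0],"angular":[0,0,0],"gripper":0.2}
  ]
}}

```text
time_s: 14.52
eef_pos: [0.5763, 0.3395, 0.0492]
eef_rot: [1.0, -0.009, 0.001, -0.0]
wrist_force: [-0.5, -0.4, -0.5]
width: 0.0382
grip_force: 60.2
```

Run:
```python
from h import *
go(.5756,.3377,.044,-.017)
im=optics.get_image("wrist"); cv2.imwrite("pics/w5.png",im["pixels"])
```

```text
t 14.53 p [0.5763 0.3395 0.0492] phi -0.017 tilt [ 1.4e-03  8.0e-04 -1.0e+00] shift(tool) [-0.0007  0.0018  0.0052] turn z -0.0 w 0.0382 F 60.2
```

View pics/w5.png

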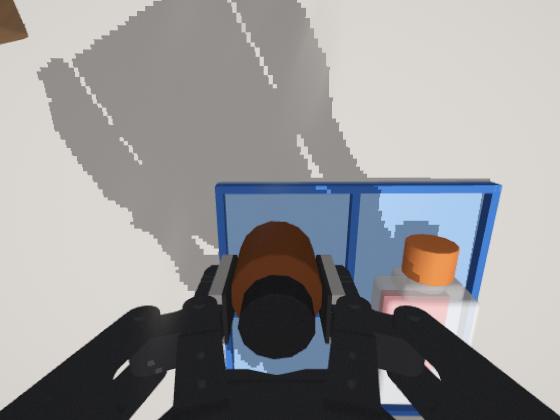

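Amber (277,280) is within the far square compartment and the orange flask lies flat beside it. I lower and release.

>>> {"name": "step_arm", "arguments": {
  "series": [
    {"offset":[0,0,0.003],"angular":[0,0,0],"gripper":0.2},
    {"offset":[0,0,0.002],"angular":[0,0,0],"gripper":0.2},
    {"offset":[0,0,0],"angular":[0,0,0],"gripper":0.2}
  ]
}}

```text
time_s: 14.95
eef_pos: [0.5758, 0.3392, 0.044]
eef_rot: [1.0, -0.009, 0.0, -0.0]
wrist_force: [-1.9, -1.1, 5.2]
width: 0.0383
grip_force: 60.7
```

Run:
```python
from h import *
go(.43,-.098,.13,0.063)
```

```text
t 14.95 p [0.5758 0.3392 0.044 ] phi -0.017 tilt [ 1.e-04  1.e-04 -1.e+00] shift(tool) [-0.1382  0.4396 -0.086 ] turn z -0.08 w 0.0383 F 60.7
```

>>> {"name": "step_arm", "arguments": {
  "series": [
    {"offset":[0,0,0],"angular":[0,0,0],"gripper":0.55},
    {"offset":[0,0,0],"angular":[0,0,0],"gripper":0.7},
    {"offset":[0,0,0],"angular":[0,0,0],"gripper":0.7},
    {"offset":[0,0,0],"angular":[0,0,0],"gripper":0.7},
    {"offset":[0,0,-0.02],"angular":[0,0,0],"gripper":0.7},
    {"offset":[0,0,-0.035],"angular":[0,0,0],"gripper":0.7},
    {"offset":[0,0,-0.035],"angular":[0,0,0],"gripper":1},
    {"offset":[0,0,-0.015],"angular":[0,0,0],"gripper":1}
  ]
}}

```text
time_s: 15.95
eef_pos: [0.5775, 0.34, 0.1528]
eef_rot: [1.0, -0.009, 0.003, -0.001]
wrist_force: [0.5, 0.0, -0.9]
width: 0.0853
grip_force: 0.0
```

>>> {"name": "step_arm", "arguments": {
  "series": [
    {"offset":[-0.008,0.025,0],"angular":[0,0,0],"gripper":1},
    {"offset":[-0.014,0.044,0],"angular":[0,0,0],"gripper":1},
    {"offset":[-0.015,0.05,0],"angular":[0,0,0],"gripper":1},
    {"offset":[-0.015,0.05,0],"angular":[0,0,0],"gripper":1},
    {"offset":[-0.015,0.05,0],"angular":[0,0,0],"gripper":1},
    {"offset":[-0.015,0.05,0],"angular":[0,0,0],"gripper":1},
    {"offset":[-0.015,0.05,0],"angular":[0,0,0],"gripper":1},
    {"offset":[-0.015,0.05,0],"angular":[0,0,0],"gripper":1}
  ]
}}

```text
time_s: 16.95
eef_pos: [0.4565, -0.0294, 0.1484]
eef_rot: [1.0, -0.008, 0.0, 0.0]
wrist_force: [0.6, -0.5, 1.1]
width: 0.0855
grip_force: 0.0
```

>>> {"name": "step_arm", "arguments": {
  "series": [
    {"offset":[-0.014,0.042,0],"angular":[0,0,0],"gripper":1},
    {"offset":[-0.012,0.028,0.01],"angular":[0,0,-0.04],"gripper":1},
    {"offset":[0,0,0.01],"angular":[0,0,-0.04],"gripper":1},
    {"offset":[0,0,0],"angular":[0,0,0],"gripper":1}
  ]
}}

```text
time_s: 17.45
eef_pos: [0.429, -0.0976, 0.1276]
eef_rot: [1.0, 0.031, -0.001, -0.0]
wrist_force: [-0.1, -0.4, 0.4]
width: 0.0855
grip_force: 0.0
```

Run:
```python
from h import *
go(.430,-.098,.033,0.063)
im=optics.get_image("wrist"); cv2.imwrite("pics/w6.png",im["pixels"])
```

```text
t 17.45 p [ 0.429  -0.0976  0.1276] phi 0.061 tilt [-1.9e-03  7.0e-04 -1.0e+00] shift(tool) [0.0011 0.0005 0.0946] turn z -0.002 w 0.0855 F 0.0
```

View pics/w6.png

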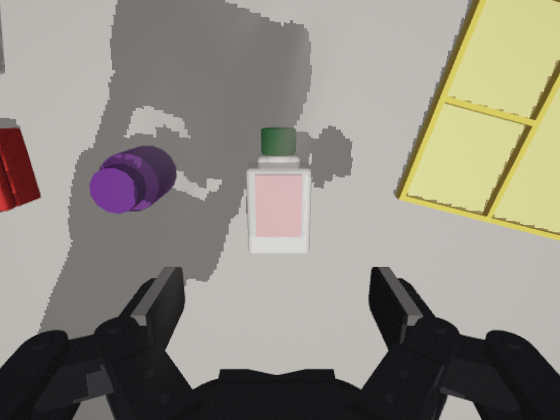

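The green flask (278,210) is centred and square with the jaws.

>>> {"name": "step_arm", "arguments": {
  "series": [
    {"offset":[0.001,0,0.02],"angular":[0,0,0],"gripper":1},
    {"offset":[0,0,0.03],"angular":[0,0,0],"gripper":1},
    {"offset":[0,0,0.025],"angular":[0,0,0],"gripper":1},
    {"offset":[0,0,0.014],"angular":[0,0,0],"gripper":1},
    {"offset":[0,0,0.006],"angular":[0,0,0],"gripper":1},
    {"offset":[0,0,0],"angular":[0,0,0],"gripper":0.8},
    {"offset":[0,0,0],"angular":[0,0,0],"gripper":0.6},
    {"offset":[0,0,0],"angular":[0,0,0],"gripper":0.3}
  ]
}}

```text
time_s: 18.5
eef_pos: [0.4324, -0.0978, 0.0345]
eef_rot: [1.0, 0.031, 0.001, 0.0]
wrist_force: [0.0, -0.2, 0.4]
width: 0.0445
grip_force: 62.1
```

>>> {"name": "step_arm", "arguments": {
  "series": [
    {"offset":[0,0,0],"angular":[0,0,0],"gripper":0.2},
    {"offset":[0,0,0],"angular":[0,0,0],"gripper":0.2},
    {"offset":[0,0,0],"angular":[0,0,0],"gripper":0.2},
    {"offset":[0,0,0],"angular":[0,0,0],"gripper":0.2}
  ]
}}

```text
time_s: 19.0
eef_pos: [0.4325, -0.0978, 0.0345]
eef_rot: [1.0, 0.031, 0.001, 0.0]
wrist_force: [0.2, -0.2, 6.5]
width: 0.0444
grip_force: 62.9
```

Run:
```python
from h import *
go(.4824,-.3086,.12,-.195)
```

```text
t 19.0 p [ 0.4325 -0.0978  0.0345] phi 0.063 tilt [ 2.5e-03 -7.0e-04 -1.0e+00] shift(tool) [ 0.0368  0.2136 -0.0852] turn z 0.258 w 0.0444 F 62.9
```

>>> {"name": "step_arm", "arguments": {
  "series": [
    {"offset":[0,0,-0.01],"angular":[0,0,0],"gripper":0.2},
    {"offset":[0,0,-0.025],"angular":[0,0,0],"gripper":0.2},
    {"offset":[0,0,-0.03],"angular":[0,0,0],"gripper":0.2},
    {"offset":[0,0,-0.02],"angular":[0,0,0],"gripper":0.2},
    {"offset":[0.002,0.015,0],"angular":[0,0,0],"gripper":0.2},
    {"offset":[0.005,0.03,0],"angular":[0,0,0],"gripper":0.2},
    {"offset":[0.007,0.04,0],"angular":[0,0,0],"gripper":0.2},
    {"offset":[0.007,0.04,0],"angular":[0,0,0],"gripper":0.2}
  ]
}}

```text
time_s: 20.0
eef_pos: [0.4593, -0.2224, 0.1171]
eef_rot: [1.0, 0.031, -0.001, -0.0]
wrist_force: [0.2, 1.1, -0.3]
width: 0.0447
grip_force: 62.2
```

>>> {"name": "step_arm", "arguments": {
  "series": [
    {"offset":[0.007,0.04,0],"angular":[0,0,0],"gripper":0.2},
    {"offset":[0.006,0.032,0],"angular":[0,0,0],"gripper":0.2},
    {"offset":[0.003,0.016,0],"angular":[0,0,0.05],"gripper":0.2},
    {"offset":[0,0,0],"angular":[0,0,0.08],"gripper":0.2},
    {"offset":[0,0,0],"angular":[0,0,0.08],"gripper":0.2},
    {"offset":[0,0,0],"angular":[0,0,0.048],"gripper":0.2},
    {"offset":[0,0,0],"angular":[0,0,0],"gripper":0.2}
  ]
}}

```text
time_s: 20.88
eef_pos: [0.4807, -0.3072, 0.1174]
eef_rot: [0.995, -0.098, -0.001, -0.0]
wrist_force: [-1.0, 0.2, -0.8]
width: 0.0445
grip_force: 62.2
```

Run:
```python
from h import *
go(.4824,-.3086,.039,-.195)
im=optics.get_image("wrist"); cv2.imwrite("pics/w7.png",im["pixels"])
```

```text
t 20.88 p [ 0.4807 -0.3072  0.1174] phi -0.196 tilt [-0.0015  0.0011 -1.    ] shift(tool) [0.002  0.0011 0.0784] turn z -0.001 w 0.0445 F 62.2
```

View pics/w7.png

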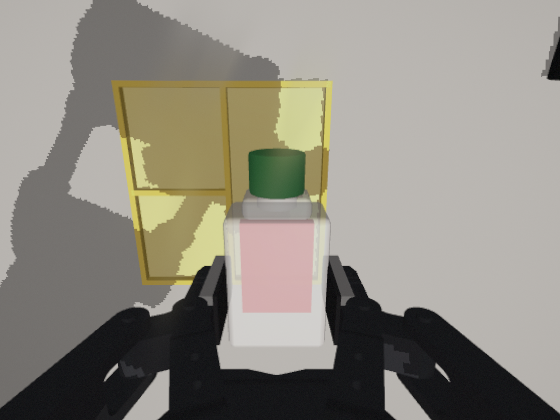

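The tray's long compartment (columns 230–325) is aligned with the held flask at column 278. Lowering.

>>> {"name": "step_arm", "arguments": {
  "series": [
    {"offset":[0.002,0.001,0.02],"angular":[0,0,0],"gripper":0.2},
    {"offset":[0,0,0.025],"angular":[0,0,0],"gripper":0.2},
    {"offset":[0,0,0.015],"angular":[0,0,0],"gripper":0.2},
    {"offset":[0,0,0.01],"angular":[0,0,0],"gripper":0.2},
    {"offset":[0,0,0.005],"angular":[0,0,0],"gripper":0.2},
    {"offset":[0,0,0.003],"angular":[0,0,0],"gripper":0.2},
    {"offset":[0,0,0],"angular":[0,0,0],"gripper":0.2},
    {"offset":[0,0,0],"angular":[0,0,0],"gripper":0.2}
  ]
}}

```text
time_s: 21.92
eef_pos: [0.4837, -0.3094, 0.0409]
eef_rot: [0.995, -0.097, 0.001, 0.0]
wrist_force: [-0.9, 0.8, -1.2]
width: 0.0449
grip_force: 62.2
```

Run:
```python
from h import *
go(.4824,-.3086,.0387,-.195)
```

```text
t 21.93 p [ 0.4837 -0.3094  0.0409] phi -0.195 tilt [ 1.e-03 -7.e-04 -1.e+00] shift(tool) [-0.0014 -0.0005  0.0022] turn z -0.0 w 0.0449 F 62.2
```

>>> {"name": "step_arm", "arguments": {
  "series": [
    {"offset":[0,0,0.0015],"angular":[0,0,0],"gripper":0.2},
    {"offset":[0,0,0.001],"angular":[0,0,0],"gripper":0.2},
    {"offset":[0,0,0],"angular":[0,0,0],"gripper":0.2},
    {"offset":[0,0,0],"angular":[0,0,0],"gripper":0.2}
  ]
}}

```text
time_s: 22.42
eef_pos: [0.4834, -0.3093, 0.0386]
eef_rot: [0.995, -0.097, 0.0, 0.0]
wrist_force: [-2.0, 1.2, 6.1]
width: 0.0445
grip_force: 62.8
```

>>> {"name": "step_arm", "arguments": {
  "series": [
    {"offset":[0,0,0],"angular":[0,0,0],"gripper":0.6},
    {"offset":[0,0,0],"angular":[0,0,0],"gripper":0.7},
    {"offset":[0,0,0],"angular":[0,0,0],"gripper":0.7},
    {"offset":[0,0,0],"angular":[0,0,0],"gripper":0.7},
    {"offset":[0,0,-0.02],"angular":[0,0,0],"gripper":0.7},
    {"offset":[0,0,-0.035],"angular":[0,0,0],"gripper":1},
    {"offset":[0,0,-0.035],"angular":[0,0,0],"gripper":1},
    {"offset":[0,0,-0.02],"angular":[0,0,0],"gripper":1}
  ]
}}

```text
time_s: 23.42
eef_pos: [0.4845, -0.3099, 0.1514]
eef_rot: [0.995, -0.097, 0.002, 0.001]
wrist_force: [-0.8, 0.6, 0.9]
width: 0.0854
grip_force: 0.0
```

Run:
```python
from h import *
go(.677,.111,.13,0)
```

```text
t 23.43 p [ 0.4845 -0.3099  0.1514] phi -0.195 tilt [ 0.0038 -0.0027 -1.    ] shift(tool) [ 0.1071 -0.4503  0.0211] turn z -0.195 w 0.0854 F 0.0
```

>>> {"name": "step_arm", "arguments": {
  "series": [
    {"offset":[0.006,-0.025,0],"angular":[0,0,0],"gripper":1},
    {"offset":[0.01,-0.044,0],"angular":[0,0,0],"gripper":1},
    {"offset":[0.012,-0.05,0],"angular":[0,0,0],"gripper":1},
    {"offset":[0.012,-0.05,0],"angular":[0,0,0],"gripper":1},
    {"offset":[0.012,-0.05,0],"angular":[0,0,0],"gripper":1},
    {"offset":[0.012,-0.05,0],"angular":[0,0,0],"gripper":1},
    {"offset":[0.012,-0.05,0],"angular":[0,0,0],"gripper":1},
    {"offset":[0.012,-0.05,0.005],"angular":[0,0,0],"gripper":1}
  ]
}}

```text
time_s: 24.42
eef_pos: [0.642, 0.0375, 0.1437]
eef_rot: [0.995, -0.097, 0.001, -0.0]
wrist_force: [0.6, -0.9, -0.3]
width: 0.085
grip_force: 0.0
```

>>> {"name": "step_arm", "arguments": {
  "series": [
    {"offset":[0.011,-0.045,0.005],"angular":[0,0,0],"gripper":1},
    {"offset":[0.008,-0.034,0.005],"angular":[0,0,0],"gripper":1},
    {"offset":[0,0,0],"angular":[0,0,0],"gripper":1},
    {"offset":[0,0,0],"angular":[0,0,0],"gripper":1}
  ]
}}

```text
time_s: 24.92
eef_pos: [0.6746, 0.1094, 0.1327]
eef_rot: [0.995, -0.097, -0.0, 0.0]
wrist_force: [-0.7, 0.2, -0.1]
width: 0.0853
grip_force: 0.0
```

Run:
```python
from h import *
im=optics.get_image("wrist"); cv2.imwrite("pics/w8.png",im["pixels"])
print([(np.round(d["position"],3).tolist(),round(d["confidence"],2)) for d in place_of("white_bottle","wrist")[:2]])
go(.677,.111,.036,-.195)
```

```text
[([0.682, 0.11, 0.0], 0.87)]
t 25.02 p [0.6747 0.1086 0.133 ] phi -0.196 tilt [-3.e-04 -3.e-04 -1.e+00] shift(tool) [ 0.0018 -0.0029  0.097 ] turn z -0.001 w 0.0852 F 0.0
```

View pics/w8.png

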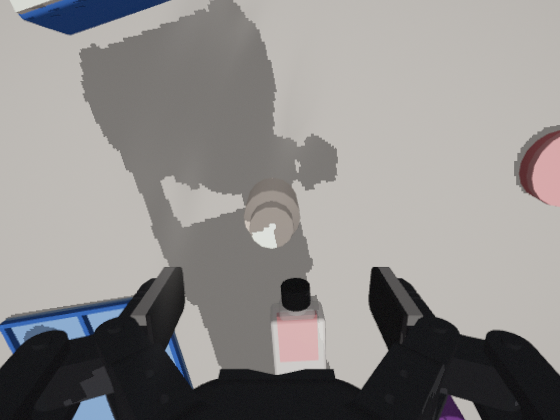

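White (270,215) sits nearly where amber did before its grasp. Descending with a few mm of correction.

>>> {"name": "step_arm", "arguments": {
  "series": [
    {"offset":[0.003,-0.003,0.02],"angular":[0,0,0],"gripper":1},
    {"offset":[0,0,0.03],"angular":[0,0,0],"gripper":1},
    {"offset":[0,0,0.025],"angular":[0,0,0],"gripper":1},
    {"offset":[0,0,0.014],"angular":[0,0,0],"gripper":1},
    {"offset":[0,0,0.007],"angular":[0,0,0],"gripper":1},
    {"offset":[0,0,0],"angular":[0,0,0],"gripper":0.8},
    {"offset":[0,0,0],"angular":[0,0,0],"gripper":0.6},
    {"offset":[0,0,0],"angular":[0,0,0],"gripper":0.4}
  ]
}}

```text
time_s: 26.02
eef_pos: [0.6799, 0.1122, 0.0387]
eef_rot: [0.995, -0.097, 0.001, -0.0]
wrist_force: [1.4, 0.2, -0.6]
width: 0.0386
grip_force: 60.2
```

>>> {"name": "step_arm", "arguments": {
  "series": [
    {"offset":[0,0,0],"angular":[0,0,0],"gripper":0.2},
    {"offset":[0,0,0],"angular":[0,0,0],"gripper":0.2},
    {"offset":[0,0,0],"angular":[0,0,0],"gripper":0.2},
    {"offset":[0,0,0],"angular":[0,0,0],"gripper":0.2}
  ]
}}

```text
time_s: 26.52
eef_pos: [0.6799, 0.1122, 0.0385]
eef_rot: [0.995, -0.097, 0.001, -0.0]
wrist_force: [1.0, 0.3, 5.1]
width: 0.0383
grip_force: 60.7
```

Run:
```python
from h import *
go(.5461,-.2447,.145,-.195)
```

```text
t 26.52 p [0.6799 0.1122 0.0385] phi -0.195 tilt [ 2.8e-03  3.0e-04 -1.0e+00] shift(tool) [-0.0618  0.376  -0.107 ] turn z -0.0 w 0.0383 F 60.7
```

>>> {"name": "step_arm", "arguments": {
  "series": [
    {"offset":[0,0,-0.01],"angular":[0,0,0],"gripper":0.2},
    {"offset":[0,0,-0.025],"angular":[0,0,0],"gripper":0.2},
    {"offset":[0,0,-0.035],"angular":[0,0,0],"gripper":0.2},
    {"offset":[0,0,-0.025],"angular":[0,0,0],"gripper":0.2},
    {"offset":[-0.003,0.016,-0.01],"angular":[0,0,0],"gripper":0.2},
    {"offset":[-0.005,0.03,0],"angular":[0,0,0],"gripper":0.2},
    {"offset":[-0.007,0.042,0],"angular":[0,0,0],"gripper":0.2},
    {"offset":[-0.007,0.042,0],"angular":[0,0,0],"gripper":0.2}
  ]
}}

```text
time_s: 27.52
eef_pos: [0.6296, -0.013, 0.1404]
eef_rot: [0.995, -0.097, -0.001, 0.0]
wrist_force: [-0.5, -0.6, -0.4]
width: 0.0382
grip_force: 60.3
```

>>> {"name": "step_arm", "arguments": {
  "series": [
    {"offset":[-0.007,0.042,0],"angular":[0,0,0],"gripper":0.2},
    {"offset":[-0.007,0.042,0],"angular":[0,0,0],"gripper":0.2},
    {"offset":[-0.007,0.042,0],"angular":[0,0,0],"gripper":0.2},
    {"offset":[-0.007,0.042,0],"angular":[0,0,0],"gripper":0.2},
    {"offset":[-0.006,0.038,0],"angular":[0,0,0],"gripper":0.2},
    {"offset":[-0.004,0.026,0],"angular":[0,0,0],"gripper":0.2},
    {"offset":[-0.002,0.014,0],"angular":[0,0,0],"gripper":0.2},
    {"offset":[0,0,0],"angular":[0,0,0],"gripper":0.2}
  ]
}}

```text
time_s: 28.52
eef_pos: [0.5438, -0.2453, 0.1411]
eef_rot: [0.995, -0.098, -0.001, -0.0]
wrist_force: [0.4, 0.3, -1.0]
width: 0.0381
grip_force: 60.3
```

Run:
```python
from h import *
go(.5461,-.2447,.0425,-.195)
```

```text
t 28.52 p [ 0.5438 -0.2453  0.1411] phi -0.197 tilt [-1.2e-03  7.0e-04 -1.0e+00] shift(tool) [ 0.0023 -0.001   0.0986] turn z -0.002 w 0.0381 F 60.3
```

>>> {"name": "step_arm", "arguments": {
  "series": [
    {"offset":[0.001,-0.001,0.02],"angular":[0,0,0],"gripper":0.2},
    {"offset":[0,0,0.028],"angular":[0,0,0],"gripper":0.2},
    {"offset":[0,0,0.024],"angular":[0,0,0],"gripper":0.2},
    {"offset":[0,0,0.014],"angular":[0,0,0],"gripper":0.2},
    {"offset":[0,0,0.008],"angular":[0,0,0],"gripper":0.2},
    {"offset":[0,0,0.002],"angular":[0,0,0],"gripper":0.2},
    {"offset":[0,0,0],"angular":[0,0,0],"gripper":0.2},
    {"offset":[0,0,0],"angular":[0,0,0],"gripper":0.2}
  ]
}}

```text
time_s: 29.52
eef_pos: [0.5468, -0.2444, 0.0468]
eef_rot: [0.995, -0.097, 0.001, 0.0]
wrist_force: [-0.8, -0.8, -1.3]
width: 0.0385
grip_force: 60.3
```

Run:
```python
from h import *
go(.5461,-.2447,.0425,-.195)
im=optics.get_image("wrist"); cv2.imwrite("pics/w9.png",im["pixels"])
```

```text
t 29.52 p [ 0.5468 -0.2444  0.0468] phi -0.195 tilt [ 1.6e-03 -8.0e-04 -1.0e+00] shift(tool) [-0.0006  0.0004  0.0043] turn z -0.0 w 0.0385 F 60.3
```

View pics/w9.png

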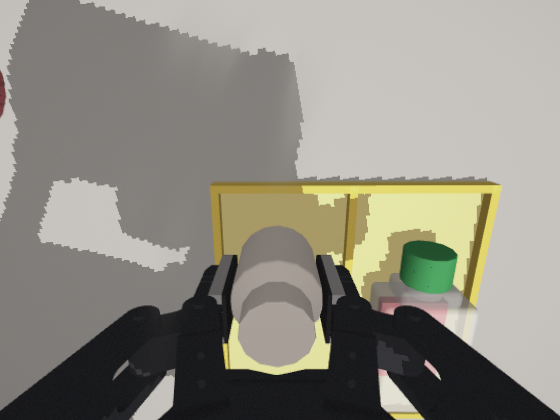

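White (278,285) is inside the far square, and the green flask lies flat beside it. I lower and release.

>>> {"name": "step_arm", "arguments": {
  "series": [
    {"offset":[0,0,0.002],"angular":[0,0,0],"gripper":0.2},
    {"offset":[0,0,0.002],"angular":[0,0,0],"gripper":0.2},
    {"offset":[0,0,0.0005],"angular":[0,0,0],"gripper":0.2},
    {"offset":[0,0,0],"angular":[0,0,0],"gripper":0.2}
  ]
}}

```text
time_s: 30.08
eef_pos: [0.5462, -0.2442, 0.0425]
eef_rot: [0.995, -0.097, 0.0, 0.0]
wrist_force: [-2.7, 1.1, 6.4]
width: 0.0385
grip_force: 61.2
```

>>> {"name": "step_arm", "arguments": {
  "series": [
    {"offset":[0,0,0],"angular":[0,0,0],"gripper":0.55},
    {"offset":[0,0,0],"angular":[0,0,0],"gripper":0.65},
    {"offset":[0,0,0],"angular":[0,0,0],"gripper":0.65},
    {"offset":[0,0,0],"angular":[0,0,0],"gripper":0.65},
    {"offset":[0,0,-0.02],"angular":[0,0,0],"gripper":0.65},
    {"offset":[0,0,-0.035],"angular":[0,0,0],"gripper":0.7},
    {"offset":[0,0,-0.035],"angular":[0,0,0],"gripper":1},
    {"offset":[0,0,-0.015],"angular":[0,0,0],"gripper":1}
  ]
}}

```text
time_s: 31.08
eef_pos: [0.5478, -0.2449, 0.1503]
eef_rot: [0.995, -0.097, 0.003, 0.001]
wrist_force: [-0.1, 0.4, -0.8]
width: 0.0856
grip_force: 0.0
```

Run:
```python
from h import *
go(.448,.1077,.13,.119)
```

```text
t 31.07 p [ 0.5478 -0.2449  0.1503] phi -0.195 tilt [ 0.0052 -0.0026 -1.    ] shift(tool) [-0.1664 -0.3266  0.0189] turn z -0.314 w 0.0856 F 0.0
```

>>> {"name": "step_arm", "arguments": {
  "series": [
    {"offset":[-0.012,-0.024,0],"angular":[0,0,0],"gripper":1},
    {"offset":[-0.022,-0.042,0],"angular":[0,0,0],"gripper":1},
    {"offset":[-0.025,-0.05,0],"angular":[0,0,0],"gripper":1},
    {"offset":[-0.025,-0.05,0],"angular":[0,0,0],"gripper":1},
    {"offset":[-0.025,-0.05,0],"angular":[0,0,0],"gripper":1},
    {"offset":[-0.025,-0.05,0],"angular":[0,0,0],"gripper":1},
    {"offset":[-0.022,-0.042,0],"angular":[0,0,0],"gripper":1},
    {"offset":[-0.01,-0.019,0],"angular":[0,0,-0.04],"gripper":1}
  ]
}}

```text
time_s: 32.08
eef_pos: [0.4432, 0.1114, 0.1445]
eef_rot: [0.997, -0.076, -0.002, 0.0]
wrist_force: [-0.1, -0.5, 1.0]
width: 0.0859
grip_force: 0.0
```

>>> {"name": "step_arm", "arguments": {
  "series": [
    {"offset":[0,0,0.005],"angular":[0,0,-0.1],"gripper":1},
    {"offset":[0,0,0.005],"angular":[0,0,-0.12],"gripper":1},
    {"offset":[0,0,0.005],"angular":[0,0,-0.054],"gripper":1},
    {"offset":[0,0,0],"angular":[0,0,0],"gripper":1}
  ]
}}

```text
time_s: 32.58
eef_pos: [0.4441, 0.1093, 0.1294]
eef_rot: [0.998, 0.059, -0.002, 0.0]
wrist_force: [0.5, 0.7, -0.3]
width: 0.0857
grip_force: 0.0
```

Run:
```python
from h import *
go(.448,.1077,.035,.119)
im=optics.get_image("wrist"); cv2.imwrite("pics/w10.png",im["pixels"])
```

```text
t 32.58 p [0.4441 0.1093 0.1294] phi 0.119 tilt [-4.1e-03 -5.0e-04 -1.0e+00] shift(tool) [0.0041 0.002  0.0944] turn z -0.0 w 0.0857 F 0.0
```

View pics/w10.png

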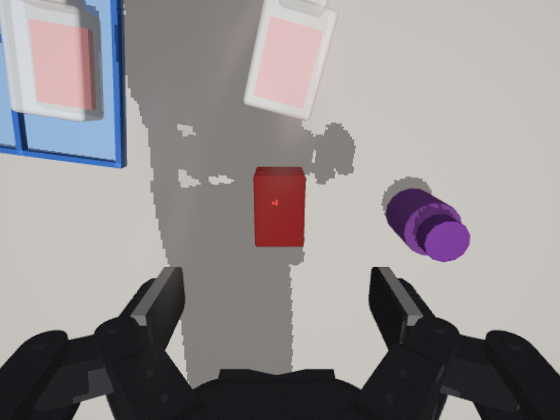

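The red case (280,207) is square and centred between the jaws, and the violet bottle is well clear of the fingers.

>>> {"name": "step_arm", "arguments": {
  "series": [
    {"offset":[0.002,0.001,0.02],"angular":[0,0,0],"gripper":1},
    {"offset":[0,0,0.03],"angular":[0,0,0],"gripper":1},
    {"offset":[0,0,0.025],"angular":[0,0,0],"gripper":1},
    {"offset":[0,0,0.014],"angular":[0,0,0],"gripper":1},
    {"offset":[0,0,0.005],"angular":[0,0,0],"gripper":1},
    {"offset":[0,0,0],"angular":[0,0,0],"gripper":0.8},
    {"offset":[0,0,0],"angular":[0,0,0],"gripper":0.6},
    {"offset":[0,0,0],"angular":[0,0,0],"gripper":0.35}
  ]
}}

```text
time_s: 33.62
eef_pos: [0.4496, 0.1084, 0.0383]
eef_rot: [0.998, 0.059, 0.001, -0.0]
wrist_force: [-10.0, -1.1, 28.5]
width: 0.0349
grip_force: 58.1
```

>>> {"name": "step_arm", "arguments": {
  "series": [
    {"offset":[0,0,0],"angular":[0,0,0],"gripper":0.15},
    {"offset":[0,0,0],"angular":[0,0,0],"gripper":0.15},
    {"offset":[0,0,0],"angular":[0,0,0],"gripper":0.15},
    {"offset":[0,0,0],"angular":[0,0,0],"gripper":0.15}
  ]
}}

```text
time_s: 34.12
eef_pos: [0.4499, 0.1084, 0.0384]
eef_rot: [0.998, 0.059, 0.001, -0.0]
wrist_force: [0.1, -0.9, 5.8]
width: 0.0348
grip_force: 61.3
```

Run:
```python
from h import *
go(.4735,-.2303,.14,-.195)
```

```text
t 34.12 p [0.4499 0.1084 0.0384] phi 0.119 tilt [ 2.2e-03  4.0e-04 -1.0e+00] shift(tool) [-0.0164  0.3391 -0.1017] turn z 0.314 w 0.0348 F 61.3
```

>>> {"name": "step_arm", "arguments": {
  "series": [
    {"offset":[0,0,-0.01],"angular":[0,0,0],"gripper":0.15},
    {"offset":[0,0,-0.025],"angular":[0,0,0],"gripper":0.15},
    {"offset":[0,0,-0.035],"angular":[0,0,0],"gripper":0.15},
    {"offset":[0,0,-0.022],"angular":[0,0,0],"gripper":0.15},
    {"offset":[-0.001,0.015,-0.01],"angular":[0,0,0],"gripper":0.15},
    {"offset":[-0.001,0.03,0],"angular":[0,0,0],"gripper":0.15},
    {"offset":[-0.002,0.04,0],"angular":[0,0,0],"gripper":0.15},
    {"offset":[-0.002,0.04,0],"angular":[0,0,0],"gripper":0.15}
  ]
}}

```text
time_s: 35.12
eef_pos: [0.4565, -0.0184, 0.1385]
eef_rot: [0.998, 0.06, -0.001, 0.0]
wrist_force: [1.2, -0.8, -1.2]
width: 0.0347
grip_force: 60.5
```

>>> {"name": "step_arm", "arguments": {
  "series": [
    {"offset":[-0.002,0.04,0],"angular":[0,0,0],"gripper":0.15},
    {"offset":[-0.002,0.04,0],"angular":[0,0,0],"gripper":0.15},
    {"offset":[-0.002,0.04,0],"angular":[0,0,0],"gripper":0.15},
    {"offset":[-0.002,0.04,0],"angular":[0,0,0],"gripper":0.15},
    {"offset":[-0.002,0.035,0],"angular":[0,0,0],"gripper":0.15},
    {"offset":[-0.001,0.019,0],"angular":[0,0,0.05],"gripper":0.15},
    {"offset":[0,0,0],"angular":[0,0,0.1],"gripper":0.15},
    {"offset":[0,0,0],"angular":[0,0,0.1],"gripper":0.15}
  ]
}}

```text
time_s: 36.12
eef_pos: [0.4711, -0.2305, 0.1385]
eef_rot: [0.998, -0.068, -0.001, -0.001]
wrist_force: [-0.2, 0.7, -1.5]
width: 0.0348
grip_force: 60.5
```

>>> {"name": "step_arm", "arguments": {
  "series": [
    {"offset":[0,0,0],"angular":[0,0,0.064],"gripper":0.15},
    {"offset":[0,0,0],"angular":[0,0,0],"gripper":0.15},
    {"offset":[0,0,0],"angular":[0,0,0],"gripper":0.15}
  ]
}}

```text
time_s: 36.5
eef_pos: [0.4716, -0.2301, 0.139]
eef_rot: [0.995, -0.097, -0.0, -0.0]
wrist_force: [-0.2, 0.4, -0.6]
width: 0.0345
grip_force: 60.5
```

Run:
```python
from h import *
go(.4735,-.2303,.0424,-.195)
```

```text
t 36.5 p [ 0.4716 -0.2301  0.139 ] phi -0.195 tilt [-7.e-04  5.e-04 -1.e+00] shift(tool) [ 0.0019 -0.0002  0.0966] turn z 0.0 w 0.0345 F 60.5
```

>>> {"name": "step_arm", "arguments": {
  "series": [
    {"offset":[0,0,0.02],"angular":[0,0,0],"gripper":0.15},
    {"offset":[0,0,0.028],"angular":[0,0,0],"gripper":0.15},
    {"offset":[0,0,0.022],"angular":[0,0,0],"gripper":0.15},
    {"offset":[0,0,0.014],"angular":[0,0,0],"gripper":0.15},
    {"offset":[0,0,0.008],"angular":[0,0,0],"gripper":0.15},
    {"offset":[0,0,0.002],"angular":[0,0,0],"gripper":0.15},
    {"offset":[0,0,0],"angular":[0,0,0],"gripper":0.15},
    {"offset":[0,0,0],"angular":[0,0,0],"gripper":0.15}
  ]
}}

```text
time_s: 37.5
eef_pos: [0.4726, -0.2307, 0.0461]
eef_rot: [0.995, -0.097, 0.001, 0.0]
wrist_force: [-0.1, -0.6, -0.1]
width: 0.0347
grip_force: 60.5
```

Run:
```python
from h import *
go(.4735,-.2303,.0424,-.195)
im=optics.get_image("wrist"); cv2.imwrite("pics/w11.png",im["pixels"])
```

```text
t 37.5 p [ 0.4726 -0.2307  0.0461] phi -0.195 tilt [ 1.3e-03 -7.0e-04 -1.0e+00] shift(tool) [ 0.0007 -0.0006  0.0037] turn z -0.0 w 0.0347 F 60.5
```

View pics/w11.png

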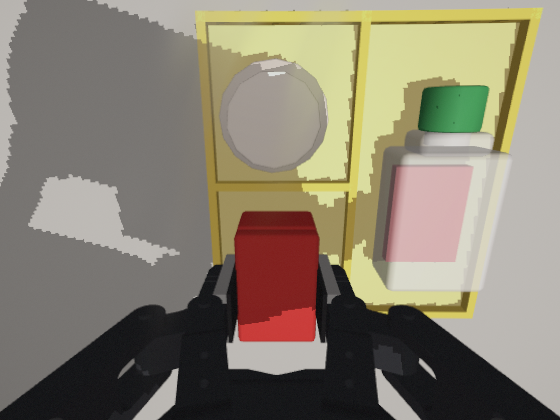

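Run:
```python
from h import *
s,M=state(); im=optics.get_image("wrist"); T=np.array(im["tool_from_camera"])
eye=s["eef_pos"]+M@T[:3,3]; rot=M@T[:3,:3]
q=np.array([.5024,-.2748]); c,sn=np.cos(-.195),np.sin(-.195); Q=np.array([[c,sn],[-sn,c]])
for px,z in (((277,212),.0077),((277,342),.0417),((277,235),.0417),((280,187),.01),((470,318),.01),((370,16),.01),((205,100),.01),((350,240),.01),((520,100),.01)):
    print(px,z,((Q@(plane([px],im,z,eye,rot)[0]-q))*1000).round(1))
```

```text
(277, 212) 0.0077 [-12.2  36.8]
(277, 342) 0.0417 [-63.7  36.9]
(277, 235) 0.0417 [-10.6  36.8]
(280, 187) 0.01 [ 1.6 35.3]
(470, 318) 0.01 [-74. -71.]
(370, 16) 0.01 [75.  -2.1]
(205, 100) 0.01 [42.1 69.3]
(350, 240) 0.01 [-26.8  -1.1]
(520, 100) 0.01 [ 41.4 -71.8]
```

The case (277,275) projects to tray x −64…−11 mm and y about 37 mm. The compartment runs from −72 to −2 mm in x, so it is well inside; the white bottle and green flask are seated. I lower and release.

>>> {"name": "step_arm", "arguments": {
  "series": [
    {"offset":[0,0,0.002],"angular":[0,0,0],"gripper":0.15},
    {"offset":[0,0,0.0015],"angular":[0,0,0],"gripper":0.15},
    {"offset":[0,0,0.0005],"angular":[0,0,0],"gripper":0.15},
    {"offset":[0,0,0],"angular":[0,0,0],"gripper":0.15}
  ]
}}

```text
time_s: 38.1
eef_pos: [0.4721, -0.2305, 0.0424]
eef_rot: [0.995, -0.097, -0.0, -0.0]
wrist_force: [-2.8, 2.6, 9.3]
width: 0.0349
grip_force: 61.8
```

>>> {"name": "step_arm", "arguments": {
  "series": [
    {"offset":[0,0,0],"angular":[0,0,0],"gripper":0.5},
    {"offset":[0,0,0],"angular":[0,0,0],"gripper":0.6},
    {"offset":[0,0,0],"angular":[0,0,0],"gripper":0.6},
    {"offset":[0,0,0],"angular":[0,0,0],"gripper":0.6},
    {"offset":[0,0,-0.02],"angular":[0,0,0],"gripper":0.6},
    {"offset":[0,0,-0.035],"angular":[0,0,0],"gripper":0.7},
    {"offset":[0,0,-0.04],"angular":[0,0,0],"gripper":1},
    {"offset":[0,0,-0.04],"angular":[0,0,0],"gripper":1}
  ]
}}

```text
time_s: 39.1
eef_pos: [0.4718, -0.2303, 0.1772]
eef_rot: [0.995, -0.097, -0.0, -0.0]
wrist_force: [0.4, -1.3, 0.5]
width: 0.0853
grip_force: 0.0
```

>>> {"name": "step_arm", "arguments": {
  "series": [
    {"offset":[0,0,-0.03],"angular":[0,0,0],"gripper":1},
    {"offset":[0,0.04,-0.02],"angular":[0,0,0],"gripper":1},
    {"offset":[0,0.05,0],"angular":[0,0,0],"gripper":1},
    {"offset":[0,0.05,0],"angular":[0,0,0],"gripper":1},
    {"offset":[0,0.05,0],"angular":[0,0,0],"gripper":1},
    {"offset":[0,0.05,0],"angular":[0,0,0],"gripper":1},
    {"offset":[0,0.03,0],"angular":[0,0,0],"gripper":1},
    {"offset":[0,0,0],"angular":[0,0,0],"gripper":1}
  ]
}}

```text
time_s: 40.1
eef_pos: [0.4187, -0.4973, 0.2257]
eef_rot: [0.995, -0.099, -0.0, -0.0]
wrist_force: [-0.7, 0.1, 0.9]
width: 0.0855
grip_force: 0.0
```

Run:
```python
from h import *
im=optics.get_image("top"); P=im["pixels"]
cv2.imwrite("pics/topF.png",cv2.resize(P[140:280,125:445],(800,350),interpolation=cv2.INTER_CUBIC))
```

```text
(no output)
```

View pics/topF.png

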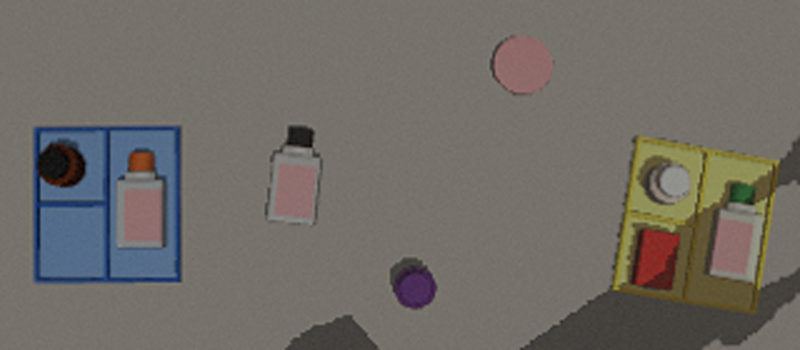

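The final view shows every item in its compartment: amber (62,163), orange flask (140,200), white (668,182), red case (655,258) and green flask (735,235). The black flask, violet bottle and petri dish have not moved. Handing in.

```bash
python3 -c "
from cell import ticket; print(ticket.close_job())"
```

```text
the job is handed in; nothing more can be done
None
```

Both kits are made up as asked, everything is released and the job is handed in at about 40 s, with the other three items untouched; I viewed 15 pictures, one over the limit of 14.

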